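Fill the sample tray on the bench scale

ROBOT

A 7-joint arm with a two-finger parallel gripper is mounted at the origin on the work surface. World frame = base frame: x ahead of the robot, y to its left, z up, the work surface at z = 0. Lengths are in m, angles in rad, forces in N, time in s.
With the tool pointing down it reaches from about 0.425 to 1.025 m from the base axis. Payload 9.4 kg.
Tool frame: the origin (TCP) lies at the very end of the fingers, on their centre line; the grasp point (between the pads) lies 19 mm behind it; z points along the fingers, y is the line along which they close (so a half turn about z gives the same grasp; the last joint's range is limited). The gripper opens to 93 mm and grips with 3 to 60 N. Pads are 15 mm wide; open, the fingers measure 128 mm over their backs; the gripper's body (75 mm by 188 mm) begins 65 mm behind the grasp point.
Start: joints at [-1.275, 0.599, -0.003, 1.599, 0.002, 0.943, -0.08], TCP at [0.264, 0.675, 0.19] pointing down, gripper open.
Joint ranges: [-2.57, 2.57], [-0.35, 1.97], [-1.29, 1.29], [0.11, 2.56], [-1.05, 4.19], [0.11, 1.86], [-2.63, 2.63]. Speed limits (rad/s): [2.22, 2.22, 3.01, 3.01, 3.14, 3.14, 3.14].

INTERFACE

Orientations are given as a unit quaternion [w, x, y, z].
In Python, from bench import arm gives the robot as it stands.
- The arm moves only by the tool apply_moves, never from a script. Its argument "moves" is a list of rows, each an object with "grip": the opening, from 0 (shut) to 1 (fully open); "travel": the shift along the tool's x, y, z as a fraction of full scale, a list of three; "yaw": the turn about the tool's z as a fraction of full scale. A call has 1 to 12 rows; each row is the pose to reach, as a shift and turn from the pose commanded when the call began, along the tool's axes at that moment; what a row does not reach only later rows make up. Full scale, the value 1, is 60 cm for a shift and 45 degrees for a turn. A row lasts 1/10 s, in which the tool goes at most 50 mm and 8.59 degrees, less where a joint would pass 70% of its speed; a pose out of reach is approached as far as the arm can. A call with a number of a shift or a turn outside -1 to 1 is refused whole. A call with a gripper value outside its range is refused whole. The fingers move at their own pace and stop on an object; "squeeze" is the grip in N (left out, the last holds). Time passes only in rows, so rows that repeat a pose let the fingers close. It gives the time, the measured TCP pose, the force, the opening and the grip force at its end, in the units of the state.
- arm.read_state(): the state, without advancing time (a new reading comes with each control period).
- arm.get_image(name): name is "scene" or "top" or "wrist"; returns the picture (420x560x3 uint8, red, green, blue); there is no depth.
- arm.camera_info(name): a dict with "fx", "fy", "cx", "cy" (pixels), "pose" (4x4, takes a point from camera to world coordinates); the wrist camera has in their place "tool_from_camera" (4x4, takes a point from camera to tool coordinates, whose origin is the TCP and whose axes are the flange's). Camera axes: x right, y down, z forward; pixel columns grow to the right and rows downward; lengths in m; the calibration is good to about 2 mm. The wrist camera is an equidistant fisheye: a pixel r from the principal point sees the ray r / f radians off the axis. A picture is of the moment at which its call begins: read the wrist's pose just before it. camera_info takes no time and is no camera call.
- arm.hand_in(): hands the job in; it is judged then, once.
Trained networks look in the newest picture that a camera, given by its name, has taken for a name from the list of things; names that differ only in an ending like _2 or _b are one class to them, and where a whole thing is asked for, a point or a joint stands for the part that bears it (a point fixed in the world has none). Each returns a list of dicts, best first, with "p" (0 to 1); they miss things now and then, are a little off and sometimes report something else, mostly with a low value. They report only what shows in the picture. A call takes as long as a camera call. They do not tell look-alikes from the thing itself.
- arm.spot_in(camera, name): "point" ([x, y, z] in m, in the coordinates of the camera as it stood for that picture, good to about 4 mm: the middle of the surface that is visible of it).
The state is a dict: "clock": time; "joints": joint angles; "qvel": joint speeds; "effort": joint torques, N m; "eef_pos": TCP position; "ee_rot": TCP orientation; "force": force on the tool from outside, world axes, zero at the start; "ft_torque": the same for the moment, N m; "opening": finger opening in m; "gripper_force": force on a finger pad.
Only numpy, scipy, OpenCV 4.12 (cv2) and the standard library are available. Lean on these libraries where they do the work, as an engineer would, in place of code of your own. Each camera call takes 0.05 s, during which the arm holds its last target. There are 200 camera calls.

TASK

Get the weighing sample ready: fill the three empty pockets of the tray on the bench scale with the three loose steel collars, one lying flat in each pocket; two lie on the bench and the third has to be lifted off the upright post. Lower each collar down into its pocket before letting go, so that none falls on to the scale. Leave alone the collar that is already in the tray, the solid slug without a hole, and the other things on the bench.

Things in the scene. Friction and masses are not known exactly. Their poses are not given: they have to be found in the camera images.
- tray: Square grey sample tray, 190 x 190 x 16 mm, fixed on the steel pan of the white bench scale (pan top 90 mm above the bench), turned any way. Four round pockets 50 mm across and 10 mm deep at x, y = +-42 mm in its frame. Origin at the centre of its underside, z up: pocket floors at z = 6 mm, top face at z = 16 mm.
- scale: White bench scale, fixed: housing 270 x 270 mm with square steel pan 260 x 260 mm, pan top at 90 mm, and a 62 mm high console protruding to x = -185 mm. Origin on the bench under the centre of the pan.
- stand: Fixed upright post, 14 mm in diameter with a round top 74 mm above the bench, on a square foot 66 x 66 mm and 12 mm thick. Origin at the centre of the foot's underside on the bench, z up along the post.
- slug: Solid steel slug without a hole, same outside size as the collars (44 mm across, 22 mm high), standing loose on the bench; bystander. Origin at the centre of its underside.
- tray_hole0 (a point): Centre of the mouth of tray pocket 0, level with the tray's top face (10 mm above the pocket floor). Holds collar_tray at the start.
- tray_hole1 (a point): Centre of the mouth of tray pocket 1, level with the tray's top face (10 mm above the pocket floor). Empty at the start.
- tray_hole2 (a point): Centre of the mouth of tray pocket 2, level with the tray's top face (10 mm above the pocket floor). Empty at the start.
- tray_hole3 (a point): Centre of the mouth of tray pocket 3, level with the tray's top face (10 mm above the pocket floor). Empty at the start.
- collar_tray: Plain steel collar: ring 44 mm outside, 26 mm bore, 22 mm high, already lying in pocket 0 of the tray, standing 12 mm proud. Origin at the centre of its underside, z up along the bore.
- collar_post: Plain steel collar: ring 44 mm outside, 26 mm bore, 22 mm high, threaded on the upright post, resting on its foot 12 mm above the bench. Origin at the centre of its underside, z up along the bore.
- collar_a: Plain steel collar: ring 44 mm outside, 26 mm bore, 22 mm high, lying flat on the bench, bore upward. Origin at the centre of its underside, z up along the bore.
- collar_b: Plain steel collar: ring 44 mm outside, 26 mm bore, 22 mm high, lying flat on the bench, bore upward. Origin at the centre of its underside, z up along the bore.
- bracket_a: Zigzag stamped aluminium bracket, 91 x 28 x 18 mm, lying loose; bystander. Origin at the centre of its underside, x along its length.
- bracket_b: Zigzag stamped aluminium bracket, 91 x 28 x 18 mm, lying loose; bystander. Origin at the centre of its underside, x along its length.
- pliers: Pliers with green handles, about 190 mm long, lying loose; bystander. Origin near the pivot.
- wrench: Steel wrench 190 mm long, lying loose; bystander.
- oil_can: Grey closed can 64 mm across and 130 mm high, standing loose; bystander. Origin at the centre of its underside.
Not all that is in view belongs to the job. What is shaped like the collar_b but orange or yellow is not meant. Leave any pink or red look-alike of the collar_a alone.

How it is judged:
At the end, for the whole second after the job is handed in: Every pocket holds one collar: collar_tray still in pocket 0, the other three in pockets 1 to 3 in any order; each within 6 mm of its pocket's centre, underside within 4 mm of the pocket floor, flat within 0.12 rad, and at rest (under 0.03 m/s) (horizontal distance between collar_tray and tray_hole0 below 0.006 m and z of collar_tray in the frame of tray between 0.002 and 0.01 m and angle between the z axis of collar_tray and the z axis of tray, either way round below 0.12 rad and linear speed of collar_tray below 0.03 m/s and ((horizontal distance between collar_post and tray_hole1 below 0.006 m and z of collar_post in the frame of tray between 0.002 and 0.01 m and angle between the z axis of collar_post and the z axis of tray, either way round below 0.12 rad and linear speed of collar_post below 0.03 m/s) or (horizontal distance between collar_a and tray_hole1 below 0.006 m and z of collar_a in the frame of tray between 0.002 and 0.01 m and angle between the z axis of collar_a and the z axis of tray, either way round below 0.12 rad and linear speed of collar_a below 0.03 m/s) or (horizontal distance between collar_b and tray_hole1 below 0.006 m and z of collar_b in the frame of tray between 0.002 and 0.01 m and angle between the z axis of collar_b and the z axis of tray, either way round below 0.12 rad and linear speed of collar_b below 0.03 m/s)) and ((horizontal distance between collar_post and tray_hole2 below 0.006 m and z of collar_post in the frame of tray between 0.002 and 0.01 m and angle between the z axis of collar_post and the z axis of tray, either way round below 0.12 rad and linear speed of collar_post below 0.03 m/s) or (horizontal distance between collar_a and tray_hole2 below 0.006 m and z of collar_a in the frame of tray between 0.002 and 0.01 m and angle between the z axis of collar_a and the z axis of tray, either way round below 0.12 rad and linear speed of collar_a below 0.03 m/s) or (horizontal distance between collar_b and tray_hole2 below 0.006 m and z of collar_b in the frame of tray between 0.002 and 0.01 m and angle between the z axis of collar_b and the z axis of tray, either way round below 0.12 rad and linear speed of collar_b below 0.03 m/s)) and ((horizontal distance between collar_post and tray_hole3 below 0.006 m and z of collar_post in the frame of tray between 0.002 and 0.01 m and angle between the z axis of collar_post and the z axis of tray, either way round below 0.12 rad and linear speed of collar_post below 0.03 m/s) or (horizontal distance between collar_a and tray_hole3 below 0.006 m and z of collar_a in the frame of tray between 0.002 and 0.01 m and angle between the z axis of collar_a and the z axis of tray, either way round below 0.12 rad and linear speed of collar_a below 0.03 m/s) or (horizontal distance between collar_b and tray_hole3 below 0.006 m and z of collar_b in the frame of tray between 0.002 and 0.01 m and angle between the z axis of collar_b and the z axis of tray, either way round below 0.12 rad and linear speed of collar_b below 0.03 m/s))); the robot touches nothing.
It fails at once if the solid slug is moved by more than 30 mm (distance of slug from where it was at the start of the episode above 0.03 m).
It fails at once if the collar already in the tray is moved by more than 15 mm (distance of collar_tray from where it was at the start of the episode above 0.015 m).
It fails at once if a bystander (bracket, pliers, wrench, can) is moved by more than 40 mm (distance of any of bracket_a, bracket_b, pliers, wrench, oil_can from where it was at the start of the episode above 0.04 m).
It fails at once if a collar falls on to the tray: it arrives within 20 mm above a pocket floor, over the tray, faster than 0.7 m/s (a free fall of about 25 mm) ((linear speed of collar_post above 0.7 m/s and z of collar_post in the frame of tray between 0 and 0.026 m and horizontal distance between collar_post and tray below 0.1 m) or (linear speed of collar_a above 0.7 m/s and z of collar_a in the frame of tray between 0 and 0.026 m and horizontal distance between collar_a and tray below 0.1 m) or (linear speed of collar_b above 0.7 m/s and z of collar_b in the frame of tray between 0 and 0.026 m and horizontal distance between collar_b and tray below 0.1 m)).
It also fails if it takes over 72 s, if anything falls off the work surface, if the arm or the gripper's body presses on something with over 40 N, if the wrist force passes 120 N, or if a joint passes its speed limit or range.

## Working session

There is one attempt and no reset: what is moved stays moved. The work goes in short steps, Python scripts to look and compute and a tool call to move; the robot and the scene stay as the last step left them, time stands still between calls to the robot, and variables do not carry over. Pictures are saved under pics/ and viewed, at most 10 in all, crops included, and the job is handed in when it is done.

Besides the shell and the picture viewer there is one more tool, called after "Request:" as a command line: name --argument value ..., lists and objects as JSON in quotes. apply_moves: Moves the arm, as the interface text tells. Shift numbers are shares of 60 cm and turn numbers shares of 45 degrees, none past 1 either way. Its arguments: {"type":"object","properties":{"moves":{"type":"array"},"squeeze":{"type":"number"}},"required":["moves"]}

```bash
mkdir -p pics; cat > h.py <<'E'
import numpy as np, cv2
from bench import arm
def save(n,im): cv2.imwrite(n,im[:,:,::-1])
def world(cam,p):
    T=np.array(arm.camera_info(cam)["pose"]); return T[:3,:3]@np.array(p)+T[:3,3]
def px2w(cam,u,v,z):
    c=arm.camera_info(cam);T=np.array(c["pose"])
    d=T[:3,:3]@np.array([(u-c["cx"])/c["fx"],(v-c["cy"])/c["fy"],1]);o=T[:3,3]
    return o+d*(z-o[2])/d[2]
def w2px(cam,p):
    c=arm.camera_info(cam);T=np.array(c["pose"]);q=T[:3,:3].T@(np.array(p)-T[:3,3])
    return np.array([c["fx"]*q[0]/q[2]+c["cx"],c["fy"]*q[1]/q[2]+c["cy"]])
E
python3 - <<'E'
from h import *
np.set_printoptions(precision=4,suppress=True)
a=arm.get_image("top");b=arm.get_image("scene")
save("pics/top.png",a);save("pics/scene.png",b)
print(arm.camera_info("top"));print(arm.camera_info("wrist"))
for n in ["collar_a","collar_post","collar_tray","tray","stand","slug","tray_hole1","oil_can","pliers","wrench","bracket_a","scale"]:
    for d in arm.spot_in("top",n):
        w=world("top",d["point"]);print(n,round(d["p"],2),w,w2px("top",w))
print(arm.read_state())
E
```

```text
{'fx': 381.2729928542731, 'fy': 381.2729928542731, 'cx': 275.29007918802944, 'cy': 210.1122159825141, 'pose': array([[-0.0106, -0.9962,  0.0865,  0.4672],
       [-0.9997,  0.0086, -0.024 ,  0.0091],
       [ 0.0232, -0.0868, -0.996 ,  1.1766],
       [ 0.    ,  0.    ,  0.    ,  1.    ]])}
{'fx': 325.19226210127806, 'fy': 325.19226210127806, 'cx': 280.65906523697964, 'cy': 207.10028404122053, 'tool_from_camera': array([[ 0.002 , -0.9544, -0.2986,  0.0833],
       [ 1.    ,  0.002 ,  0.0005, -0.0003],
       [ 0.0001, -0.2986,  0.9544, -0.1946],
       [ 0.    ,  0.    ,  0.    ,  1.    ]])}
collar_a 0.63 [ 0.3735 -0.3179  0.0231] [375.2722 273.4143]
collar_a 0.5 [ 0.4697 -0.1581  0.0226] [321.6933 241.907 ]
collar_a 0.48 [ 0.4829 -0.0692  0.0222] [292.287  237.8562]
collar_a 0.45 [ 0.4589 -0.3185  0.0221] [374.4145 244.9442]
collar_post 0.62 [ 0.6138 -0.1504  0.0347] [318.7112 194.1515]
collar_post 0.32 [ 0.5931 -0.2844  0.0172] [361.513  201.2363]
collar_tray 0.45 [0.5968 0.0965 0.1163] [234.736  197.1192]
tray 0.7 [0.5437 0.1356 0.1082] [221.0113 216.3971]
stand 0.64 [ 0.6108 -0.1
[... 308 characters left out ...]
9618]
bracket_a 0.84 [ 0.5313 -0.4381 -0.0021] [409.5348 221.1952]
bracket_a 0.76 [ 0.7481 -0.2747  0.0031] [355.8407 152.7894]
scale 0.69 [0.4749 0.1415 0.0849] [219.8635 241.1117]
{'clock': 0.7, 'joints': array([-1.2747,  0.5993, -0.0025,  1.5994,  0.0018,  0.9429, -0.0798]), 'qvel': array([-0.0011, -0.0013,  0.0008,  0.001 ,  0.0001, -0.001 , -0.0007]), 'effort': array([ -0.0025, -76.4612,   1.4952, -25.2677,  -0.0524,   0.0104,
         0.    ]), 'eef_pos': array([0.2641, 0.6752, 0.1901]), 'ee_rot': array([ 0.    ,  0.1853,  0.9827, -0.    ]), 'force': array([-0.3061,  0.2437,  0.7831]), 'ft_torque': array([ 0.0038,  0.049 , -0.0014]), 'gripper_force': 0.0, 'opening': 0.0927462672567584}
```

View pics/top.png

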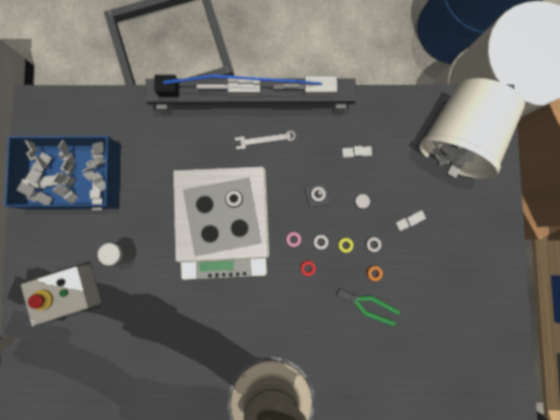

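View pics/scene.png

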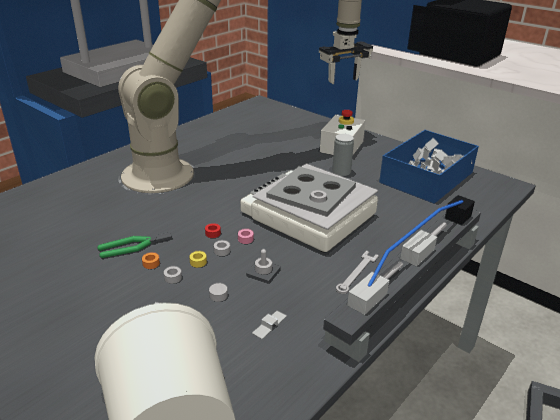

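Top picture: the loose rings are pink (293,240), grey (321,242), yellow (346,245), grey (374,245), red (308,269) and orange (375,274). The grey disc at (363,201) is the slug. The post ring is at (318,194). The tray collar is at (234,198), and the empty pockets are at (204,204), (210,233) and (239,228). The two grey rings fit collar_a and collar_b because they are plain steel and have a hole. I'll confirm this in an enlarged crop.

```bash
python3 - <<'E'
from h import *
a=cv2.imread("pics/top.png")[180:290,275:405]
cv2.imwrite("pics/crop.png",cv2.resize(a,None,fx=6,fy=5.4,interpolation=cv2.INTER_CUBIC)[:594,:780])
for n,u,v,z in [("c1",321,242,.022),("c2",374,245,.022),("yel",346,245,.022),("pink",293,240,.022),("red",308,269,.022),("or",375,274,.022),("slug",363,201,.022),("post",318.5,194,.034),("h",204,204,.106),("h",210,233,.106),("h",239,228,.106),("ct",234,198,.118)]: print(n,px2w("top",u,v,z).round(3))
E
```

```text
c1 [ 0.469 -0.156  0.022]
c2 [ 0.459 -0.317  0.022]
yel [ 0.46  -0.232  0.022]
pink [ 0.476 -0.071  0.022]
red [ 0.389 -0.115  0.022]
or [ 0.372 -0.317  0.022]
slug [ 0.593 -0.288  0.022]
post [ 0.614 -0.15   0.034]
h [0.579 0.184 0.106]
h [0.498 0.166 0.106]
h [0.511 0.086 0.106]
ct [0.594 0.098 0.118]
```

View pics/crop.png

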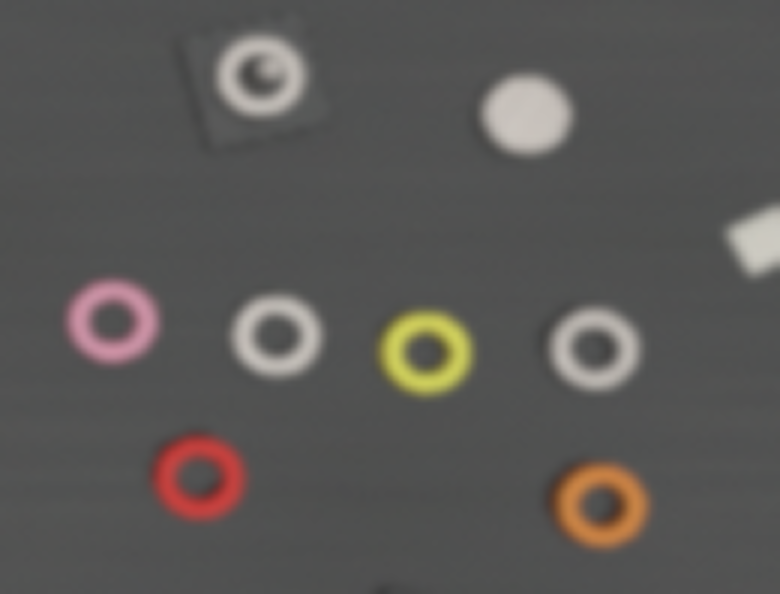

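The crop confirms it: in top-image pixels the only plain steel rings with a bore are (321,242), (374,245) and the post ring. The slug is solid and the other four rings are coloured. I'll move over the tray first to measure with the wrist camera.

Request:
apply_moves --moves '[{"grip":1,"travel":[0,0,-0.1],"yaw":0},{"grip":1,"travel":[-0.743,-0.684,-0.1],"yaw":1},{"grip":1,"travel":[-0.743,-0.684,-0.1],"yaw":1},{"grip":1,"travel":[-0.743,-0.684,-0.1],"yaw":1},{"grip":1,"travel":[-0.743,-0.684,-0.1],"yaw":1},{"grip":1,"travel":[-0.743,-0.684,-0.1],"yaw":1},{"grip":1,"travel":[-0.743,-0.684,-0.1],"yaw":1},{"grip":1,"travel":[-0.743,-0.684,-0.1],"yaw":1},{"grip":1,"travel":[-0.743,-0.684,-0.1],"yaw":1},{"grip":1,"travel":[-0.743,-0.684,-0.1],"yaw":1},{"grip":1,"travel":[-0.743,-0.684,-0.1],"yaw":1},{"grip":1,"travel":[-0.743,-0.684,-0.1],"yaw":1}]'

```text
clock: 1.9
eef_pos: [0.5059, 0.1792, 0.2497]
ee_rot: [0.0, 0.547, 0.837, 0.0]
force: [0.5, 0.6, 0.2]
opening: 0.0927
gripper_force: 0.0
```

```bash
cat >> h.py <<'E'
from scipy.spatial.transform import Rotation as Ro
def tool():
    s=arm.read_state();q=s["ee_rot"];return Ro.from_quat([q[1],q[2],q[3],q[0]]).as_matrix(),np.array(s["eef_pos"]),s
def go(x,y,z,ang=0):
    """numbers of the move that brings TCP to x,y,z with the closing line at ang deg from world x"""
    R,p,s=tool(); t=R.T@(np.array([x,y,z])-p)/.6
    a=np.degrees(np.arctan2(R[1,1],R[0,1])); d=(a-ang+90)%180-90
    print("to",np.round([x,y,z],4),"travel",t.round(4),"yaw",round(d/45,3),"dist",round(np.linalg.norm(t)*.6,3),"ang",a.round(2))
def wcam(R,p):
    c=arm.camera_info("wrist");M=np.eye(4);M[:3,:3]=R;M[:3,3]=p;return c,M@np.array(c["tool_from_camera"])
def wpx2w(c,T,u,v,z):
    d=np.array([u-c["cx"],v-c["cy"]]);r=np.hypot(*d);th=r/c["fx"]
    d=T[:3,:3]@np.r_[d/max(r,1e-9)*np.sin(th),np.cos(th)]
    return T[:3,3]+d*(z-T[2,3])/d[2]
def rect(im,c,T,x0,y0,z,n=300,s=.0005):
    """orthographic view of the plane z: row -> -x, col -> -y, s m per pixel, centred x0,y0"""
    X=x0-(np.arange(n)-n/2)*s; Y=y0-(np.arange(n)-n/2)*s
    Xg,Yg=np.meshgrid(X,Y,indexing="ij");P=np.stack([Xg,Yg,np.full_like(Xg,z)],-1)-T[:3,3]
    q=P@T[:3,:3];rr=np.hypot(q[...,0],q[...,1]);k=c["fx"]*np.arctan2(rr,q[...,2])/np.maximum(rr,1e-9)
    return cv2.remap(im,(q[...,0]*k+c["cx"]).astype(np.float32),(q[...,1]*k+c["cy"]).astype(np.float32),cv2.INTER_CUBIC)
E
python3 - <<'E'
from h import *
R,p,s=tool();im=arm.get_image("wrist");save("pics/w1.png",im)
print(p,s["clock"],s["joints"].round(2));go(.53,.13,.25)
c,T=wcam(R,p)
v=rect(im,c,T,.545,.135,.106,n=500);save("pics/w1r.png",np.hstack([cv2.resize(v,(400,400)),im[10:410,80:480]]))
E
```

```text
[0.50585388 0.17917053 0.2496538 ] 1.9 [-0.67  0.31  0.29  1.98 -0.12  0.87  0.1 ]
to [0.53 0.13 0.25] travel [-0.0751  0.0051  0.0007] yaw 0.514 dist 0.045 ang 23.12
```

View pics/w1r.png

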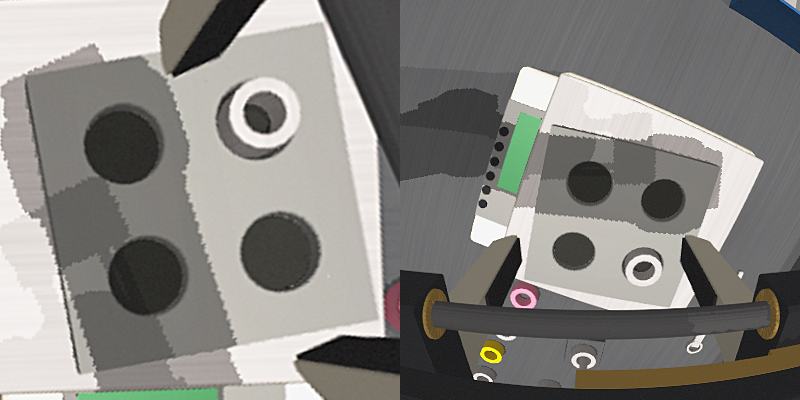

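Request:
apply_moves --moves '[{"grip":1,"travel":[-0.075,0.005,0],"yaw":0.514},{"grip":1,"travel":[-0.075,0.005,0],"yaw":0.514},{"grip":1,"travel":[-0.075,0.005,0],"yaw":0.514},{"grip":1,"travel":[-0.075,0.005,0],"yaw":0.514},{"grip":1,"travel":[-0.075,0.005,0],"yaw":0.514}]'

```text
clock: 2.45
eef_pos: [0.5259, 0.1414, 0.2492]
ee_rot: [0.0, 0.703, 0.712, 0.0]
force: [0.7, 0.6, 0.2]
opening: 0.0926
gripper_force: 0.0
```

```bash
cat >> h.py <<'E'
def circ(im,c,T,x0,y0,z,r,n=240,s=.0005,tol=.04):
    """centre of a circle of radius r (m) at height z near x0,y0: the best mean radial gradient"""
    g=cv2.GaussianBlur(cv2.cvtColor(rect(im,c,T,x0,y0,z,n,s),cv2.COLOR_RGB2GRAY).astype(np.float32),(0,0),1.5)
    th=np.linspace(0,2*np.pi,180,endpoint=False);best=(-1,)
    samp=lambda cx,cy,q:cv2.remap(g,(cx+q*np.cos(th)).astype(np.float32)[None],(cy+q*np.sin(th)).astype(np.float32)[None],1)[0]
    for dx in np.arange(-30,30.1,1):
        for dy in np.arange(-30,30.1,1):
            for k in (1-tol,1,1+tol):
                cx,cy,q=n/2+dx,n/2+dy,r/s*k
                e=np.clip(samp(cx,cy,q+3)-samp(cx,cy,q-3),-40,40)
                f=abs(e.mean())
                if f>best[0]: best=(f,dx,dy,k)
    f,dx,dy,k=best
    return np.array([x0-dy*s,y0-dx*s]),round(float(f),1),k
E
python3 - <<'E'
from h import *
R,p,s=tool();im=arm.get_image("wrist");save("pics/w2.png",im)
print(p,s["clock"],abs(s["qvel"]).max())
c,T=wcam(R,p)
g=[(.579,.184),(.498,.166),(.511,.086)];H=[]
for x,y in g:
    r=circ(im,c,T,x,y,.106,.025);print(r);H.append(r[0])
r=circ(im,c,T,.594,.098,.118,.022);print(r);H.append(r[0])
r=circ(im,c,T,*r[0],.118,.013);print("bore",r)
H=np.array(H);print(np.linalg.norm(H[0]-H[1]),np.linalg.norm(H[1]-H[2]),"diag",np.linalg.norm(H[0]-H[2]),"mid",(H[0]+H[2])/2,(H[1]+H[3])/2)
R4=np.vstack([rect(im,c,T,.545,.135,.106,500)])
for h in H:
    cv2.circle(R4,(int(250-(h[1]-.135)/.0005),int(250-(h[0]-.545)/.0005)),50,(255,0,0),1)
save("pics/w2r.png",R4)
go(.5,-.17,.25)
E
```

```text
[0.52585482 0.14144266 0.24924464] 2.45 0.007310989891703404
(array([0.581 , 0.1835]), 40.0, 1)
(array([0.4985, 0.169 ]), 39.3, 0.96)
(array([0.513, 0.086]), 40.0, 1)
(array([0.5955, 0.1005]), 40.0, 0.96)
bore (array([0.5955, 0.1015]), 40.0, 1)
0.08376455097474106 0.08425704718301018 diag 0.11887072810410473 mid [0.547   0.13475] [0.547   0.13475]
to [ 0.5  -0.17  0.25] travel [-0.5184 -0.0497 -0.0013] yaw 0.016 dist 0.312 ang 0.72
```

View pics/w2r.png

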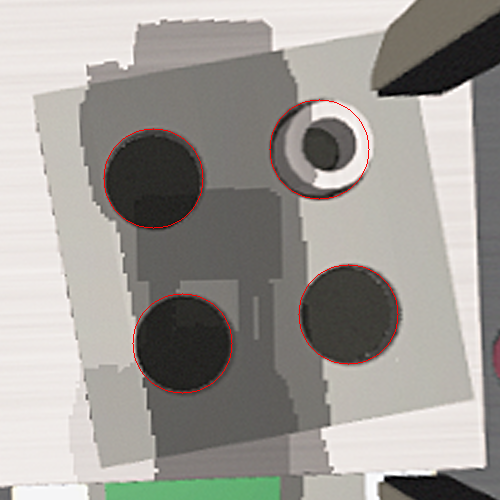

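The red circles sit on the three empty pocket mouths, spaced 84 mm apart and 119 mm on the diagonal, as specified. Next I'll look at the collars.

Request:
apply_moves --moves '[{"grip":0.65,"travel":[-0.518,-0.05,0],"yaw":0.016},{"grip":0.65,"travel":[-0.518,-0.05,0],"yaw":0.016},{"grip":0.65,"travel":[-0.518,-0.05,0],"yaw":0.016},{"grip":0.65,"travel":[-0.518,-0.05,0],"yaw":0.016},{"grip":0.65,"travel":[-0.518,-0.05,0],"yaw":0.016},{"grip":0.65,"travel":[-0.518,-0.05,0],"yaw":0.016},{"grip":0.65,"travel":[-0.518,-0.05,0],"yaw":0.016},{"grip":0.65,"travel":[-0.518,-0.05,0],"yaw":0.016},{"grip":0.65,"travel":[-0.518,-0.05,0],"yaw":0.016},{"grip":0.65,"travel":[-0.518,-0.05,0],"yaw":0.016}]'

```text
clock: 3.5
eef_pos: [0.4992, -0.1679, 0.249]
ee_rot: [-0.0, 0.707, 0.707, 0.0]
force: [0.0, -0.4, -0.1]
opening: 0.0605
gripper_force: 0.0
```

```bash
python3 - <<'E'
from h import *
R,p,s=tool();im=arm.get_image("wrist");save("pics/w3.png",im)
print(p,s["clock"],abs(s["qvel"]).max(),s["opening"])
c,T=wcam(R,p)
for n,x,y,z in [("c1",.469,-.156,.022),("c2",.459,-.317,.022),("post",.614,-.15,.034)]:
    r=circ(im,c,T,x,y,z,.022);b=circ(im,c,T,*r[0],z,.013,n=120);print(n,r,"bore",b)
    go(*r[0],.0125); go(*r[0],.08)
save("pics/w3r.png",cv2.resize(rect(im,c,T,.53,-.22,.022,600),(600,600)))
E
```

```text
[ 0.49923439 -0.1679059   0.24903844] 3.5 0.0071921547755884226 0.06054598175020081
c1 (array([ 0.471 , -0.1555]), 39.5, 0.96) bore (array([ 0.471 , -0.1555]), 38.0, 1.04)
to [ 0.471  -0.1555  0.0125] travel [ 0.0206 -0.047   0.3943] yaw -0.0 dist 0.239 ang -0.0
to [ 0.471  -0.1555  0.08  ] travel [ 0.0206 -0.047   0.2818] yaw -0.0 dist 0.172 ang -0.0
c2 (array([ 0.4625, -0.316 ]), 40.0, 0.96) bore (array([ 0.4625, -0.3155]), 40.0, 1)
to [ 0.4625 -0.316   0.0125] travel [-0.2469 -0.0612  0.3941] yaw -0.0 dist 0.281 ang -0.0
to [ 0.4625 -0.316   0.08  ] travel [-0.2469 -0.0612  0.2816] yaw -0.0 dist 0.228 ang -0.0
post (array([ 0.617, -0.148]), 40.0, 0.96) bore (array([ 0.615, -0.149]), 34.7, 1.04)
to [ 0.617  -0.148   0.0125] travel [0.0331 0.1963 0.3943] yaw -0.0 dist 0.265 ang -0.0
to [ 0.617 -0.148  0.08 ] travel [0.0332 0.1963 0.2818] yaw -0.0 dist 0.207 ang -0.0
```

View pics/w3r.png

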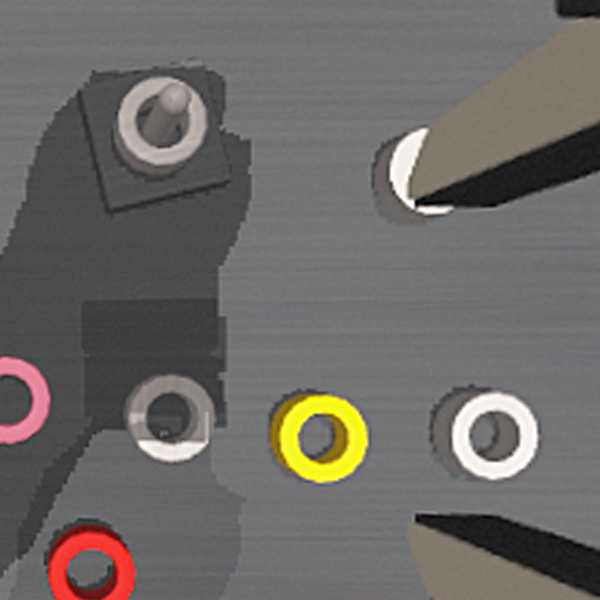

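The view shows c1 at (170,418) and c2 at (494,435), both plain steel, with the post collar at (163,120). The circle fits agree with the top camera. I'll pick c1.

Request:
apply_moves --moves '[{"grip":0.65,"travel":[0.0206,-0.047,0.2],"yaw":0},{"grip":0.65,"travel":[0.0206,-0.047,0.2],"yaw":0},{"grip":0.65,"travel":[0.0206,-0.047,0.28],"yaw":0},{"grip":0.65,"travel":[0.0206,-0.047,0.36],"yaw":0},{"grip":0.65,"travel":[0.0206,-0.047,0.394],"yaw":0},{"grip":0.65,"travel":[0.0206,-0.047,0.394],"yaw":0},{"grip":0.65,"travel":[0.0206,-0.047,0.394],"yaw":0},{"grip":0.3,"travel":[0.0206,-0.047,0.394],"yaw":0},{"grip":0.3,"travel":[0.0206,-0.047,0.394],"yaw":0},{"grip":0.3,"travel":[0.0206,-0.047,0.394],"yaw":0},{"grip":0.3,"travel":[0.0206,-0.047,0.394],"yaw":0}]' --squeeze 30

```text
clock: 4.65
eef_pos: [0.4714, -0.1576, 0.0139]
ee_rot: [0.001, 0.708, 0.706, 0.001]
force: [0.6, 0.6, 0.3]
opening: 0.0331
gripper_force: 0.0
```

```bash
python3 - <<'E'
from h import *
R,p,s=tool();print(p,s["opening"],s["gripper_force"],s["force"],s["clock"])
go(.471,-.1555,.17);go(.513,.086,.17)
E
```

```text
[ 0.47135052 -0.15758353  0.01390693] 0.033076875927271 0.0 [0.55111985 0.61855383 0.31329023] 4.65
to [ 0.471  -0.1555  0.17  ] travel [ 3.400e-03 -1.000e-04 -2.602e-01] yaw -0.004 dist 0.156 ang -0.19
to [0.513 0.086 0.17 ] travel [ 0.4061  0.0686 -0.2602] yaw -0.004 dist 0.292 ang -0.19
```

```bash
python3 - <<'E'
from h import *
R,p,s=tool();im=arm.get_image("wrist");print(p,s["opening"],s["gripper_force"])
c,T=wcam(R,p)
print(circ(im,c,T,.471,-.1555,.022,.022))
save("pics/w4.png",np.hstack([im[:,80:480],arm.get_image("scene")[150:300,150:300].repeat(3,0)[:420].repeat(3,1)[:,:400]]))
E
```

```text
[ 0.47135052 -0.15758353  0.01390693] 0.033076875927271 0.0
(array([ 0.471, -0.155]), 34.5, 0.96)
```

View pics/w4.png

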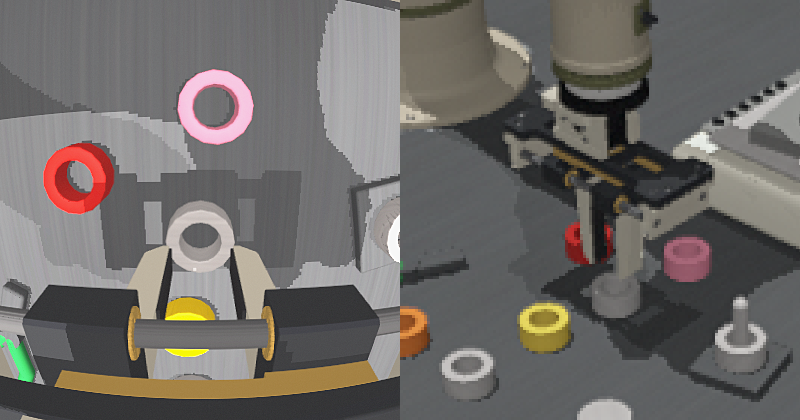

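```bash
python3 - <<'E'
from h import *
R,p,s=tool();print(p,s["ee_rot"],s["opening"],s["gripper_force"],s["force"],s["effort"],s["clock"])
im=cv2.imread("pics/w4.png")[170:310,120:280]
cv2.imwrite("pics/w4c.png",cv2.resize(im,None,fx=4,fy=4,interpolation=cv2.INTER_CUBIC))
E
```

```text
[ 0.47100957 -0.15762959  0.01341636] [4.82348339e-04 7.08310010e-01 7.05901263e-01 3.20939229e-04] 0.028683337296764356 0.0 [0.91532105 0.04138078 0.23120461] [-9.35301720e-02 -6.08528924e+01  4.52752009e+00 -7.67336994e+00
 -8.08071869e-03  6.37761899e-02 -3.16940714e-03] 4.75
```

View pics/w4c.png

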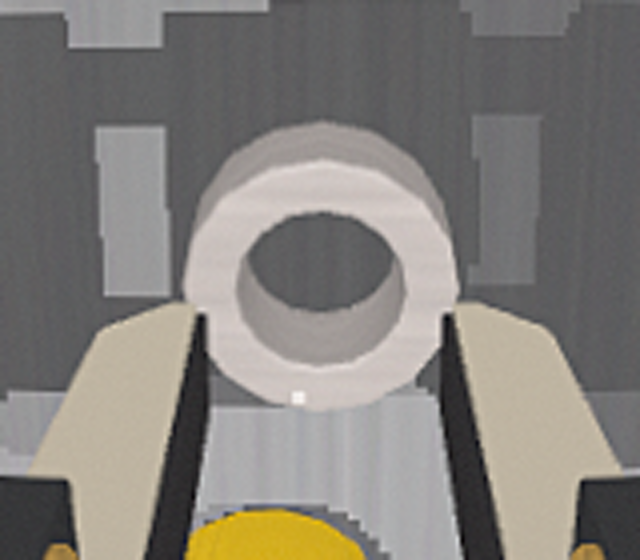

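```bash
python3 - <<'E'
from h import *
R,p,s=tool();b=arm.get_image("scene").copy()
for dz in (0,.03): print(w2px("scene",p+[0,0,dz]))
for x in ((.471,-.1555,.022),(.471,-.1555,0)): print("collar",w2px("scene",x))
u,v=w2px("scene",p).astype(int)
k=cv2.resize(b[v-45:v+30,u-50:u+50],None,fx=8,fy=8,interpolation=cv2.INTER_NEAREST)
for i,dz in enumerate((0,.03)):
    q=w2px("scene",p+[0,0,dz]);cv2.circle(k,(int((q[0]-u+50)*8),int((q[1]-v+45)*8)),5,((255,0,0),(0,255,0))[i],2)
save("pics/s5.png",k)
print(tool()[2]["opening"])
E
```

```text
[221.01748092 247.27694737]
[220.54749736 238.11365663]
collar [221.45719151 244.3294156 ]
collar [221.79244856 250.95929241]
0.028531528040097103
```

View pics/s5.png

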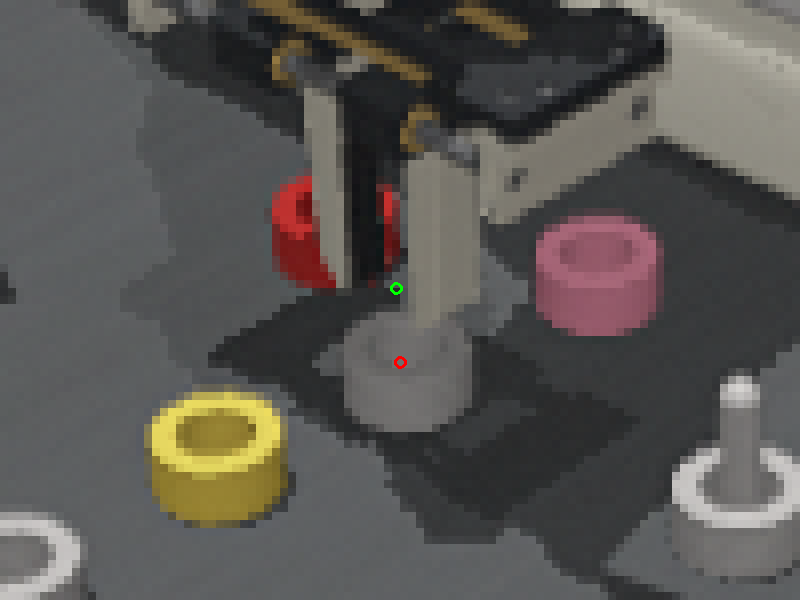

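The scene shows the TCP mark (red) inside the collar, while the fingertips end about 27 mm higher at rows 290–325, so the fingers closed above the collar. The real tips are shorter than stated, and the wrist view gives about 28 mm. I'll measure the offset by gently touching the top of the ring, which is 22 mm high.

Request:
apply_moves --moves '[{"grip":0.3,"travel":[0,0,0.01],"yaw":0},{"grip":0.3,"travel":[0,0,0.02],"yaw":0},{"grip":0.3,"travel":[0,0,0.02],"yaw":0}]'

```text
clock: 5.1
eef_pos: [0.4701, -0.1576, -0.0002]
ee_rot: [-0.001, 0.708, 0.706, -0.0]
force: [0.1, 0.3, -0.9]
opening: 0.0281
gripper_force: 0.0
```

Request:
apply_moves --moves '[{"grip":0.3,"travel":[0,0,0.003],"yaw":0},{"grip":0.3,"travel":[0,0,0.003],"yaw":0}]'

```text
clock: 5.3
eef_pos: [0.4704, -0.1577, -0.0013]
ee_rot: [-0.0, 0.708, 0.706, -0.0]
force: [-0.2, -0.7, -1.1]
opening: 0.028
gripper_force: 0.0
```

Request:
apply_moves --moves '[{"grip":0.3,"travel":[0,0,0.003],"yaw":0},{"grip":0.3,"travel":[0,0,0.003],"yaw":0}]'

```text
clock: 5.5
eef_pos: [0.4706, -0.1576, -0.0029]
ee_rot: [-0.0, 0.708, 0.706, -0.0]
force: [0.3, 0.1, -0.1]
opening: 0.0282
gripper_force: 0.0
```

Request:
apply_moves --moves '[{"grip":0.3,"travel":[0,0,0.003],"yaw":0},{"grip":0.3,"travel":[0,0,0.003],"yaw":0}]'

```text
clock: 5.7
eef_pos: [0.4706, -0.1576, -0.0047]
ee_rot: [-0.0, 0.708, 0.706, -0.0]
force: [-0.6, 0.9, -0.3]
opening: 0.0279
gripper_force: 0.0
```

Request:
apply_moves --moves '[{"grip":0.3,"travel":[0,0,0.003],"yaw":0},{"grip":0.3,"travel":[0,0,0.003],"yaw":0}]'

```text
clock: 5.9
eef_pos: [0.4708, -0.1577, -0.0062]
ee_rot: [0.0, 0.708, 0.706, 0.0]
force: [-1.3, -0.0, 4.8]
opening: 0.0283
gripper_force: 2.5
```

Request:
apply_moves --moves '[{"grip":0.3,"travel":[0,0,0.003],"yaw":0},{"grip":0.3,"travel":[0,0,0.003],"yaw":0}]'

```text
clock: 6.1
eef_pos: [0.4708, -0.1576, -0.0063]
ee_rot: [0.0, 0.709, 0.706, 0.001]
force: [-4.8, 1.6, 33.9]
opening: 0.028
gripper_force: 16.9
```

Contact came at TCP z = −0.006, so the tips end 28 mm behind the stated TCP. Now I'll grasp with the tips 12.5 mm above the bench, which puts the TCP at z ≈ −0.0155.

Request:
apply_moves --moves '[{"grip":0.3,"travel":[0,0,-0.04],"yaw":0},{"grip":0.65,"travel":[0.0035,0.0003,-0.04],"yaw":0},{"grip":0.65,"travel":[0.0035,0.0003,-0.04],"yaw":0},{"grip":0.65,"travel":[0.0035,0.0003,-0.04],"yaw":0},{"grip":0.65,"travel":[0.0035,0.0003,-0.04],"yaw":0},{"grip":0.65,"travel":[0.0035,0.0003,0.0135],"yaw":0},{"grip":0.65,"travel":[0.0035,0.0003,0.0135],"yaw":0},{"grip":0.65,"travel":[0.0035,0.0003,0.0135],"yaw":0},{"grip":0.3,"travel":[0.0035,0.0003,0.0135],"yaw":0},{"grip":0.3,"travel":[0.0035,0.0003,0.0135],"yaw":0},{"grip":0.3,"travel":[0.0035,0.0003,0.0135],"yaw":0},{"grip":0.3,"travel":[0.0035,0.0003,0.0135],"yaw":0}]' --squeeze 30

```text
clock: 7.3
eef_pos: [0.4712, -0.1556, -0.0156]
ee_rot: [0.001, 0.708, 0.706, 0.0]
force: [-1.4, -0.1, 7.0]
opening: 0.0432
gripper_force: 30.0
```

```bash
python3 - <<'E'
from h import *
R,p,s=tool();im=arm.get_image("wrist");print(p,s["opening"],s["gripper_force"],s["force"],s["clock"])
c,T=wcam(R,p);print(circ(im,c,T,.471,-.1555,.022,.022))
go(p[0],p[1],.13);go(.513,.086,.13)
E
```

```text
[ 0.4712087  -0.15562161 -0.015591  ] 0.043234691157391716 30.002278983592987 [-1.40281281 -0.13852844  7.03383246] 7.3
(array([ 0.472 , -0.1555]), 37.2, 0.96)
to [ 0.4712 -0.1556  0.13  ] travel [-1.000e-04  2.000e-04 -2.427e-01] yaw -0.005 dist 0.146 ang -0.2
to [0.513 0.086 0.13 ] travel [ 0.4029  0.0685 -0.2427] yaw -0.005 dist 0.285 ang -0.2
```

Request:
apply_moves --moves '[{"grip":0.3,"travel":[0,0,-0.08],"yaw":0},{"grip":0.3,"travel":[0,0,-0.16],"yaw":0},{"grip":0.3,"travel":[0,0,-0.243],"yaw":0},{"grip":0.3,"travel":[0.08,0.013,-0.243],"yaw":0},{"grip":0.3,"travel":[0.16,0.027,-0.243],"yaw":0},{"grip":0.3,"travel":[0.24,0.04,-0.243],"yaw":0},{"grip":0.3,"travel":[0.32,0.055,-0.243],"yaw":0},{"grip":0.3,"travel":[0.38,0.065,-0.243],"yaw":0},{"grip":0.3,"travel":[0.403,0.0685,-0.243],"yaw":0},{"grip":0.3,"travel":[0.403,0.0685,-0.243],"yaw":0},{"grip":0.3,"travel":[0.403,0.0685,-0.243],"yaw":0}]'

```text
clock: 8.45
eef_pos: [0.5123, 0.0849, 0.1296]
ee_rot: [0.0, 0.709, 0.706, -0.0]
force: [-0.3, -1.8, -1.9]
opening: 0.0435
gripper_force: 30.0
```

```bash
cat >> h.py <<'E'
def held():
    """pose, grip and the held collar's centre against the TCP (top face 6.5 mm above... tip+9.5 mm)"""
    R,p,s=tool();im=arm.get_image("wrist");c,T=wcam(R,p);z=p[2]+.0375
    q=circ(im,c,T,p[0],p[1],z,.022,n=160);print(p.round(4),s["opening"].round(4),s["gripper_force"].round(1),s["force"].round(1),s["clock"],"held-TCP",(q[0]-p[:2]).round(4),q[1:]);return im,c,T
E
python3 - <<'E'
from h import *
im,c,T=held()
print(circ(im,c,T,.4985,.169,.106,.025))
go(.513,.086,.0805);go(.513,.086,.09)
E
```

```text
Traceback (most recent call last):
  File "h.py", line 50, in held
    q=circ(im,c,T,p[0],p[1],z,.022,n=160);print(p.round(4),s["opening"].round(4),s["gripper_force"].round(1),s["force"].round(1),s["clock"],"held-TCP",(q[0]-p[:2]).round(4),q[1:]);return im,c,T
                                                           ^^^^^^^^^^^^^^^^^^
AttributeError: 'float' object has no attribute 'round'
```

```bash
sed -i 's/s\["opening"\].round(4)/round(s["opening"],4)/;s/s\["gripper_force"\].round(1)/round(s["gripper_force"],1)/' h.py; python3 - <<'E'
from h import *
im,c,T=held()
print(circ(im,c,T,.4985,.169,.106,.025))
go(.513,.086,.0805);go(.513,.086,.09)
E
```

```text
[0.5124 0.0843 0.1296] 0.0433 30.0 [-0.2  0.1 -1.6] 8.5 held-TCP [ 0.0005 -0.0015] (26.4, 1.04)
(array([0.499 , 0.1685]), 39.9, 1)
to [0.513  0.086  0.0805] travel [0.0032 0.0008 0.082 ] yaw -0.008 dist 0.049 ang -0.36
to [0.513 0.086 0.09 ] travel [0.0032 0.0008 0.0661] yaw -0.008 dist 0.04 ang -0.36
```

Request:
apply_moves --moves '[{"grip":0.3,"travel":[0.0045,0.0005,0.02],"yaw":0},{"grip":0.3,"travel":[0.0045,0.0005,0.045],"yaw":0},{"grip":0.3,"travel":[0.0045,0.0005,0.06],"yaw":0},{"grip":0.3,"travel":[0.0045,0.0005,0.068],"yaw":0},{"grip":0.3,"travel":[0.0045,0.0005,0.074],"yaw":0},{"grip":0.3,"travel":[0.0045,0.0005,0.079],"yaw":0},{"grip":0.3,"travel":[0.0045,0.0005,0.079],"yaw":0}]'

```text
clock: 9.25
eef_pos: [0.5129, 0.0881, 0.082]
ee_rot: [0.0, 0.709, 0.706, -0.0]
force: [-0.9, -3.3, -0.7]
opening: 0.0436
gripper_force: 30.0
```

```bash
python3 - <<'E'
from h import *
held()
E
```

```text
[0.5129 0.0881 0.082 ] 0.0436 30.0 [-0.9 -3.3 -0.7] 9.25 held-TCP [0.0005 0.001 ] (25.6, 0.96)
```

Request:
apply_moves --moves '[{"grip":0.3,"travel":[-0.002,0,0.002],"yaw":0},{"grip":0.3,"travel":[-0.002,0,0.002],"yaw":0},{"grip":0.58,"travel":[-0.002,0,0.002],"yaw":0},{"grip":0.58,"travel":[-0.002,0,0.002],"yaw":0},{"grip":0.58,"travel":[-0.002,0,0.002],"yaw":0},{"grip":0.58,"travel":[-0.002,0,-0.02],"yaw":0},{"grip":0.58,"travel":[-0.002,0,-0.08],"yaw":0},{"grip":0.65,"travel":[-0.002,0,-0.14],"yaw":0},{"grip":0.65,"travel":[-0.002,0,-0.2],"yaw":0},{"grip":0.65,"travel":[-0.002,0,-0.2],"yaw":0},{"grip":0.65,"travel":[-0.002,0,-0.2],"yaw":0}]'

```text
clock: 10.4
eef_pos: [0.5134, 0.0882, 0.2027]
ee_rot: [0.0, 0.708, 0.706, 0.001]
force: [0.1, 0.7, -0.4]
opening: 0.0608
gripper_force: 0.0
```

```bash
python3 - <<'E'
from h import *
R,p,s=tool();im=arm.get_image("wrist");c,T=wcam(R,p);print(p,s["force"],s["opening"],s["clock"])
print("placed at z .118",circ(im,c,T,.513,.086,.118,.022),"or .1275",circ(im,c,T,.513,.086,.1275,.022),"tray c",circ(im,c,T,.5955,.1005,.118,.022,n=140))
go(.4625,-.3155,p[2]);go(.4625,-.3155,-.0155)
E
```

```text
[0.51343991 0.08822795 0.20272899] [ 0.11737192  0.735361   -0.35027772] 0.06079328987015625 10.4
placed at z .118 (array([0.513, 0.088]), 37.1, 0.96) or .1275 (array([0.513, 0.091]), 33.9, 0.96) tray c (array([0.595, 0.1  ]), 38.5, 0.96)
to [ 0.4625 -0.3155  0.2027] travel [-0.6728 -0.0819 -0.0018] yaw -0.004 dist 0.407 ang -0.17
to [ 0.4625 -0.3155 -0.0155] travel [-0.673  -0.082   0.3619] yaw -0.004 dist 0.461 ang -0.17
```

The first collar is seated, about 2 mm from the pocket centre. Next is c2.

Request:
apply_moves --moves '[{"grip":0.65,"travel":[-0.673,-0.082,0],"yaw":0},{"grip":0.65,"travel":[-0.673,-0.082,0],"yaw":0},{"grip":0.65,"travel":[-0.673,-0.082,0],"yaw":0},{"grip":0.65,"travel":[-0.673,-0.082,0],"yaw":0},{"grip":0.65,"travel":[-0.673,-0.082,0],"yaw":0},{"grip":0.65,"travel":[-0.673,-0.082,0.0],"yaw":0},{"grip":0.65,"travel":[-0.673,-0.082,0.0],"yaw":0},{"grip":0.65,"travel":[-0.673,-0.082,0.0],"yaw":0},{"grip":0.65,"travel":[-0.673,-0.082,0.1],"yaw":0},{"grip":0.65,"travel":[-0.673,-0.082,0.18],"yaw":0},{"grip":0.65,"travel":[-0.673,-0.082,0.2],"yaw":0},{"grip":0.65,"travel":[-0.673,-0.082,0.2],"yaw":0}]'

```text
clock: 11.65
eef_pos: [0.4597, -0.3148, 0.078]
ee_rot: [-0.004, 0.709, 0.705, -0.001]
force: [-0.0, 0.3, -0.3]
opening: 0.0605
gripper_force: 0.0
```

```bash
python3 - <<'E'
from h import *
R,p,s=tool();im=arm.get_image("wrist");c,T=wcam(R,p);print(p,s["force"],s["opening"],s["clock"])
r=circ(im,c,T,.4625,-.3155,.022,.022);print(r)
go(*r[0],-.0155)
E
```

```text
[ 0.45973211 -0.31481095  0.07799624] [-0.03060176  0.29459937 -0.32843032] 0.06045622343989465 11.65
(array([ 0.462, -0.317]), 35.2, 0.96)
to [ 0.462  -0.317  -0.0155] travel [-0.0027  0.0027  0.1592] yaw -0.006 dist 0.096 ang -0.26
```

Request:
apply_moves --moves '[{"grip":0.65,"travel":[-0.0013,0.001,0.05],"yaw":0},{"grip":0.65,"travel":[-0.0013,0.001,0.11],"yaw":0},{"grip":0.65,"travel":[-0.0013,0.001,0.15],"yaw":0},{"grip":0.65,"travel":[-0.0013,0.001,0.16],"yaw":0},{"grip":0.65,"travel":[-0.0013,0.001,0.16],"yaw":0},{"grip":0.65,"travel":[-0.0013,0.001,0.16],"yaw":0}]'

```text
clock: 12.3
eef_pos: [0.4638, -0.3173, -0.0124]
ee_rot: [0.001, 0.708, 0.706, 0.0]
force: [-0.6, -0.2, -0.9]
opening: 0.0605
gripper_force: 0.0
```

```bash
python3 - <<'E'
from h import *
held();go(.4625,-.3162,-.0155)
E
```

```text
[ 0.4638 -0.3173 -0.0124] 0.0605 0.0 [-0.6 -0.2 -0.9] 12.3 held-TCP [-0.0015  0.002 ] (37.8, 0.96)
to [ 0.4625 -0.3162 -0.0155] travel [ 0.0019 -0.0024  0.0053] yaw -0.004 dist 0.004 ang -0.2
```

Request:
apply_moves --moves '[{"grip":0.65,"travel":[0.0022,-0.0022,0.0053],"yaw":0},{"grip":0.65,"travel":[0.0022,-0.0022,0.0053],"yaw":0},{"grip":0.3,"travel":[0.0022,-0.0022,0.0053],"yaw":0},{"grip":0.3,"travel":[0.0022,-0.0022,0.0053],"yaw":0},{"grip":0.3,"travel":[0.0022,-0.0022,0.0053],"yaw":0},{"grip":0.3,"travel":[0.0022,-0.0022,0.0053],"yaw":0}]' --squeeze 30

```text
clock: 12.95
eef_pos: [0.4618, -0.3155, -0.0169]
ee_rot: [0.0, 0.708, 0.706, 0.0]
force: [-0.3, 0.9, 2.1]
opening: 0.043
gripper_force: 30.0
```

```bash
python3 - <<'E'
from h import *
held();R,p,s=tool();go(.53,-.3162,.13);go(.4985,.169,.13)
E
```

```text
[ 0.4618 -0.3155 -0.0169] 0.043 30.0 [-0.3  0.9  2.1] 12.95 held-TCP [ 0.0005 -0.0025] (36.1, 0.96)
to [ 0.53   -0.3162  0.13  ] travel [-0.0007  0.1137 -0.2449] yaw -0.005 dist 0.162 ang -0.21
to [0.4985 0.169  0.13  ] travel [ 0.8078  0.0582 -0.245 ] yaw -0.005 dist 0.508 ang -0.21
```

Request:
apply_moves --moves '[{"grip":0.3,"travel":[0,0,-0.08],"yaw":0},{"grip":0.3,"travel":[0,0,-0.16],"yaw":0},{"grip":0.3,"travel":[0,0,-0.25],"yaw":0},{"grip":0.3,"travel":[0.06,0.01,-0.25],"yaw":0},{"grip":0.3,"travel":[0.14,0.015,-0.25],"yaw":0},{"grip":0.3,"travel":[0.22,0.02,-0.25],"yaw":0},{"grip":0.3,"travel":[0.3,0.025,-0.25],"yaw":0},{"grip":0.3,"travel":[0.38,0.03,-0.25],"yaw":0},{"grip":0.3,"travel":[0.46,0.035,-0.25],"yaw":0},{"grip":0.3,"travel":[0.54,0.045,-0.25],"yaw":0},{"grip":0.3,"travel":[0.6,0.05,-0.25],"yaw":0},{"grip":0.3,"travel":[0.6,0.05,-0.25],"yaw":0}]'

```text
clock: 14.2
eef_pos: [0.4931, 0.05, 0.1323]
ee_rot: [-0.001, 0.706, 0.709, 0.0]
force: [0.1, -0.5, -1.6]
opening: 0.043
gripper_force: 30.0
```

```bash
python3 - <<'E'
from h import *
held();go(.4985,.17,.133)
E
```

```text
[0.4931 0.05   0.1323] 0.043 30.0 [ 0.1 -0.5 -1.6] 14.2 held-TCP [ 0.0015 -0.014 ] (27.1, 1.04)
to [0.4985 0.17   0.133 ] travel [ 0.205   0.0098 -0.0007] yaw 0.002 dist 0.123 ang 0.09
```

Request:
apply_moves --moves '[{"grip":0.3,"travel":[0.07,0.003,0],"yaw":0},{"grip":0.3,"travel":[0.14,0.006,0],"yaw":0},{"grip":0.3,"travel":[0.19,0.0098,0],"yaw":0},{"grip":0.3,"travel":[0.205,0.0098,0],"yaw":0},{"grip":0.3,"travel":[0.205,0.0098,0],"yaw":0},{"grip":0.3,"travel":[0.205,0.0098,0],"yaw":0}]'

```text
clock: 14.85
eef_pos: [0.4993, 0.1653, 0.133]
ee_rot: [0.0, 0.709, 0.705, -0.0]
force: [0.4, 0.3, -0.6]
opening: 0.0431
gripper_force: 30.0
```

```bash
python3 - <<'E'
from h import *
im,c,T=held();go(.4985,.17,.08)
R,p,s=tool();print(circ(im,c,T,p[0],p[1],p[2]+.0389,.013,n=120,tol=.02))
E
```

```text
[0.4993 0.1653 0.133 ] 0.0431 30.0 [ 0.4  0.3 -0.6] 14.85 held-TCP [ 0.0005 -0.0045] (21.6, 1.04)
to [0.4985 0.17   0.08  ] travel [ 0.0082 -0.0015  0.0884] yaw -0.008 dist 0.053 ang -0.37
(array([0.49985554, 0.16410137]), 26.0, 1.02)
```

Request:
apply_moves --moves '[{"grip":0.3,"travel":[0.0045,-0.001,0.025],"yaw":0},{"grip":0.3,"travel":[0.0045,-0.001,0.04],"yaw":0},{"grip":0.3,"travel":[0.0045,-0.001,0.045],"yaw":0},{"grip":0.3,"travel":[0.0045,-0.001,0.045],"yaw":0},{"grip":0.3,"travel":[0.0045,-0.001,0.045],"yaw":0}]'

```text
clock: 15.4
eef_pos: [0.499, 0.1695, 0.1062]
ee_rot: [0.0, 0.709, 0.706, 0.0]
force: [0.8, 0.8, -0.5]
opening: 0.0431
gripper_force: 30.0
```

```bash
python3 - <<'E'
from h import *
im,c,T=held();R,p,s=tool();print(circ(im,c,T,p[0],p[1],p[2]+.0389,.013,n=120,tol=.02));go(.4985,.1702,.0805)
E
```

```text
[0.499  0.1695 0.1062] 0.0431 30.0 [ 0.8  0.8 -0.5] 15.4 held-TCP [ 0.0005 -0.0045] (21.9, 1.04)
(array([0.49954583, 0.16826191]), 34.4, 1.02)
to [0.4985 0.1702 0.0805] travel [ 0.0007 -0.0009  0.043 ] yaw -0.005 dist 0.026 ang -0.24
```

Request:
apply_moves --moves '[{"grip":0.3,"travel":[0.0007,-0.001,0.015],"yaw":0},{"grip":0.3,"travel":[0.0007,-0.001,0.025],"yaw":0},{"grip":0.3,"travel":[0.0007,-0.001,0.033],"yaw":0},{"grip":0.3,"travel":[0.0007,-0.001,0.039],"yaw":0},{"grip":0.3,"travel":[0.0007,-0.001,0.042],"yaw":0},{"grip":0.3,"travel":[0.0007,-0.001,0.042],"yaw":0}]'

```text
clock: 16.05
eef_pos: [0.4981, 0.1704, 0.0805]
ee_rot: [-0.0, 0.708, 0.706, -0.0]
force: [0.2, -0.0, -0.8]
opening: 0.043
gripper_force: 30.0
```

Request:
apply_moves --moves '[{"grip":0.3,"travel":[0,0,0.0015],"yaw":0},{"grip":0.58,"travel":[0,0,0.0015],"yaw":0},{"grip":0.58,"travel":[0,0,0.0015],"yaw":0},{"grip":0.58,"travel":[0,0,0.0015],"yaw":0},{"grip":0.58,"travel":[0,0,-0.02],"yaw":0},{"grip":0.58,"travel":[0,0,-0.08],"yaw":0},{"grip":0.65,"travel":[0,0,-0.14],"yaw":0},{"grip":0.65,"travel":[0,0,-0.2],"yaw":0},{"grip":0.65,"travel":[0,0,-0.2],"yaw":0},{"grip":0.65,"travel":[0,0,-0.2],"yaw":0}]'

```text
clock: 17.05
eef_pos: [0.4984, 0.1709, 0.202]
ee_rot: [0.0, 0.708, 0.706, 0.001]
force: [0.3, 0.3, -0.6]
opening: 0.0609
gripper_force: 0.0
```

```bash
python3 - <<'E'
from h import *
R,p,s=tool();im=arm.get_image("wrist");c,T=wcam(R,p);print(p,s["force"],s["opening"],s["clock"])
for x,y in [(.4985,.169),(.513,.088),(.5955,.1005)]: print(circ(im,c,T,x,y,.118,.022,n=160))
go(.616,-.148,.2)
E
```

```text
[0.49838439 0.17087526 0.20196573] [ 0.32421791  0.27389474 -0.62478339] 0.06091081749613291 17.05
(array([0.4985, 0.17  ]), 29.3, 0.96)
(array([0.5135, 0.088 ]), 40.0, 0.96)
(array([0.5955, 0.1015]), 22.6, 0.96)
to [ 0.616 -0.148  0.2  ] travel [-0.5306  0.1987  0.0014] yaw -0.004 dist 0.34 ang -0.18
```

Request:
apply_moves --moves '[{"grip":0.65,"travel":[-0.53,0.199,0],"yaw":0},{"grip":0.65,"travel":[-0.53,0.199,0],"yaw":0},{"grip":0.65,"travel":[-0.53,0.199,0],"yaw":0},{"grip":0.65,"travel":[-0.53,0.199,0],"yaw":0},{"grip":0.65,"travel":[-0.53,0.199,0],"yaw":0},{"grip":0.65,"travel":[-0.53,0.199,0],"yaw":0},{"grip":0.65,"travel":[-0.53,0.199,0],"yaw":0},{"grip":0.65,"travel":[-0.53,0.199,0],"yaw":0},{"grip":0.65,"travel":[-0.53,0.199,0.07],"yaw":0},{"grip":0.65,"travel":[-0.53,0.199,0.14],"yaw":0},{"grip":0.65,"travel":[-0.53,0.199,0.14],"yaw":0},{"grip":0.65,"travel":[-0.53,0.199,0.14],"yaw":0}]'

```text
clock: 18.3
eef_pos: [0.6156, -0.1476, 0.1163]
ee_rot: [-0.001, 0.708, 0.706, -0.001]
force: [-0.1, 0.1, -0.1]
opening: 0.0604
gripper_force: 0.0
```

```bash
python3 - <<'E'
from h import *
R,p,s=tool();im=arm.get_image("wrist");c,T=wcam(R,p);print(p,s["force"],s["opening"],s["clock"])
r=circ(im,c,T,.617,-.148,.034,.022);print(r);go(*r[0],-.003)
E
```

```text
[ 0.61561063 -0.14755051  0.11628835] [-0.12369031  0.14526676 -0.14993852] 0.06039032235292912 18.3
(array([ 0.6165, -0.1495]), 35.0, 0.96)
to [ 0.6165 -0.1495 -0.003 ] travel [-2.50e-03 -1.00e-04  2.01e-01] yaw -0.005 dist 0.121 ang -0.21
```

Request:
apply_moves --moves '[{"grip":0.65,"travel":[-0.002,0.001,0.06],"yaw":0},{"grip":0.65,"travel":[-0.002,0.001,0.12],"yaw":0},{"grip":0.65,"travel":[-0.002,0.001,0.17],"yaw":0},{"grip":0.65,"travel":[-0.002,0.001,0.2],"yaw":0},{"grip":0.65,"travel":[-0.002,0.001,0.2],"yaw":0},{"grip":0.65,"travel":[-0.002,0.001,0.2],"yaw":0}]'

```text
clock: 18.95
eef_pos: [0.6182, -0.1494, -0.0014]
ee_rot: [0.001, 0.708, 0.706, 0.001]
force: [-0.6, 0.9, 1.0]
opening: 0.0605
gripper_force: 0.0
```

```bash
python3 - <<'E'
from h import *
held();go(.6165,-.149,-.0035)
E
```

```text
[ 0.6182 -0.1494 -0.0014] 0.0605 0.0 [-0.6  0.9  1. ] 18.95 held-TCP [-0.0015  0.0015] (32.4, 0.96)
to [ 0.6165 -0.149  -0.0035] travel [ 0.0007 -0.0032  0.0039] yaw -0.004 dist 0.003 ang -0.2
```

Request:
apply_moves --moves '[{"grip":0.65,"travel":[0.0015,-0.002,0.003],"yaw":0},{"grip":0.65,"travel":[0.0015,-0.002,0.003],"yaw":0},{"grip":0.3,"travel":[0.0015,-0.002,0.003],"yaw":0},{"grip":0.3,"travel":[0.0015,-0.002,0.003],"yaw":0},{"grip":0.3,"travel":[0.0015,-0.002,0.003],"yaw":0},{"grip":0.3,"travel":[0.0015,-0.002,0.003],"yaw":0}]' --squeeze 30

```text
clock: 19.6
eef_pos: [0.616, -0.1482, -0.0048]
ee_rot: [0.0, 0.708, 0.706, 0.0]
force: [0.6, 1.2, 4.4]
opening: 0.0434
gripper_force: 30.0
```

```bash
python3 - <<'E'
from h import *
held();R,p,s=tool();go(p[0],p[1],.14);go(.581,.1835,.14)
E
```

```text
[ 0.616  -0.1482 -0.0048] 0.0434 30.0 [0.6 1.2 4.4] 19.6 held-TCP [ 0.0005 -0.0015] (31.8, 0.96)
to [ 0.616  -0.1482  0.14  ] travel [ 0.000e+00  1.000e-04 -2.414e-01] yaw -0.005 dist 0.145 ang -0.21
to [0.581  0.1835 0.14  ] travel [ 0.5527 -0.0602 -0.2414] yaw -0.005 dist 0.364 ang -0.21
```

Request:
apply_moves --moves '[{"grip":0.3,"travel":[0,0,-0.05],"yaw":0},{"grip":0.3,"travel":[0,0,-0.12],"yaw":0},{"grip":0.3,"travel":[0,0,-0.19],"yaw":0},{"grip":0.3,"travel":[0,0,-0.245],"yaw":0},{"grip":0.3,"travel":[0.06,-0.01,-0.245],"yaw":0},{"grip":0.3,"travel":[0.14,-0.02,-0.245],"yaw":0},{"grip":0.3,"travel":[0.22,-0.03,-0.245],"yaw":0},{"grip":0.3,"travel":[0.3,-0.04,-0.245],"yaw":0},{"grip":0.3,"travel":[0.38,-0.045,-0.245],"yaw":0},{"grip":0.3,"travel":[0.46,-0.055,-0.245],"yaw":0},{"grip":0.3,"travel":[0.53,-0.06,-0.245],"yaw":0},{"grip":0.3,"travel":[0.553,-0.06,-0.245],"yaw":0}]'

```text
clock: 20.85
eef_pos: [0.5795, 0.1895, 0.141]
ee_rot: [-0.001, 0.706, 0.708, -0.0]
force: [-0.2, 0.8, -1.5]
opening: 0.0433
gripper_force: 30.0
```

Request:
apply_moves --moves '[{"grip":0.3,"travel":[0,0,0],"yaw":0},{"grip":0.3,"travel":[0,0,0],"yaw":0},{"grip":0.3,"travel":[0,0,0.04],"yaw":0},{"grip":0.3,"travel":[0,0,0.055],"yaw":0},{"grip":0.3,"travel":[0,0,0.055],"yaw":0},{"grip":0.3,"travel":[0,0,0.055],"yaw":0}]'

```text
clock: 21.45
eef_pos: [0.5814, 0.1824, 0.1093]
ee_rot: [0.0, 0.709, 0.705, -0.0]
force: [0.4, 0.2, -0.9]
opening: 0.0436
gripper_force: 30.0
```

```bash
python3 - <<'E'
from h import *
im,c,T=held();R,p,s=tool();print(circ(im,c,T,p[0],p[1],p[2]+.0388,.013,n=120,tol=.02));go(.581,.1845,.0805)
E
```

```text
[0.5814 0.1824 0.1093] 0.0436 30.0 [ 0.4  0.2 -0.9] 21.45 held-TCP [ 0.0005 -0.0035] (23.3, 1.04)
(array([0.58155018, 0.1817326 ]), 37.9, 1.02)
to [0.581  0.1845 0.0805] travel [ 0.0029 -0.001   0.0484] yaw -0.007 dist 0.029 ang -0.29
```

Request:
apply_moves --moves '[{"grip":0.3,"travel":[0.0025,-0.0008,0.01],"yaw":0},{"grip":0.3,"travel":[0.0025,-0.0008,0.02],"yaw":0},{"grip":0.3,"travel":[0.0025,-0.0008,0.03],"yaw":0},{"grip":0.3,"travel":[0.0025,-0.0008,0.038],"yaw":0},{"grip":0.3,"travel":[0.0025,-0.0008,0.044],"yaw":0},{"grip":0.3,"travel":[0.0025,-0.0008,0.047],"yaw":0},{"grip":0.3,"travel":[0.0025,-0.0008,0.047],"yaw":0}]'

```text
clock: 22.2
eef_pos: [0.5804, 0.1851, 0.0804]
ee_rot: [-0.0, 0.708, 0.706, -0.0]
force: [0.7, 0.1, -1.3]
opening: 0.0433
gripper_force: 30.0
```

Lowered to about 1 mm above the floor with no contact force; releasing.

Request:
apply_moves --moves '[{"grip":0.3,"travel":[-0.001,0,0.0015],"yaw":0},{"grip":0.58,"travel":[-0.001,0,0.0015],"yaw":0},{"grip":0.58,"travel":[-0.001,0,0.0015],"yaw":0},{"grip":0.58,"travel":[-0.001,0,0.0015],"yaw":0},{"grip":0.58,"travel":[-0.001,0,-0.02],"yaw":0},{"grip":0.58,"travel":[-0.001,0,-0.08],"yaw":0},{"grip":0.65,"travel":[-0.001,0,-0.14],"yaw":0},{"grip":0.65,"travel":[-0.001,0,-0.22],"yaw":0},{"grip":0.65,"travel":[-0.06,-0.06,-0.28],"yaw":0},{"grip":0.65,"travel":[-0.06,-0.06,-0.28],"yaw":0},{"grip":0.65,"travel":[-0.06,-0.06,-0.28],"yaw":0}]'

```text
clock: 23.3
eef_pos: [0.5441, 0.1483, 0.2509]
ee_rot: [-0.0, 0.709, 0.705, 0.002]
force: [-0.8, 0.0, -0.7]
opening: 0.0602
gripper_force: 0.0
```

```bash
python3 - <<'E'
from h import *
R,p,s=tool();im=arm.get_image("wrist");c,T=wcam(R,p);print(p,s["force"],s["opening"],s["clock"])
for x,y in [(.581,.1835),(.4985,.169),(.513,.086),(.5955,.1005)]:
    r=circ(im,c,T,x,y,.118,.022,n=160);print(r,"off",(r[0]-[x,y]).round(4))
save("pics/w9.png",np.hstack([cv2.resize(rect(im,c,T,.545,.135,.118,440),(400,400)),cv2.resize(arm.get_image("scene")[140:260,230:390],(400,300)) if 0 else cv2.copyMakeBorder(cv2.resize(arm.get_image("scene")[140:260,230:390],(400,300)),0,100,0,0,0)]))
E
```

```text
[0.54413933 0.14828295 0.25088325] [-0.81136364  0.04998643 -0.68729801] 0.06019441271369946 23.3
(array([0.5805, 0.1835]), 39.6, 0.96) off [-0.0005  0.    ]
(array([0.499, 0.169]), 39.3, 0.96) off [0.0005 0.    ]
(array([0.514 , 0.0885]), 40.0, 0.96) off [0.001  0.0025]
(array([0.5955, 0.1005]), 40.0, 0.96) off [0. 0.]
```

View pics/w9.png

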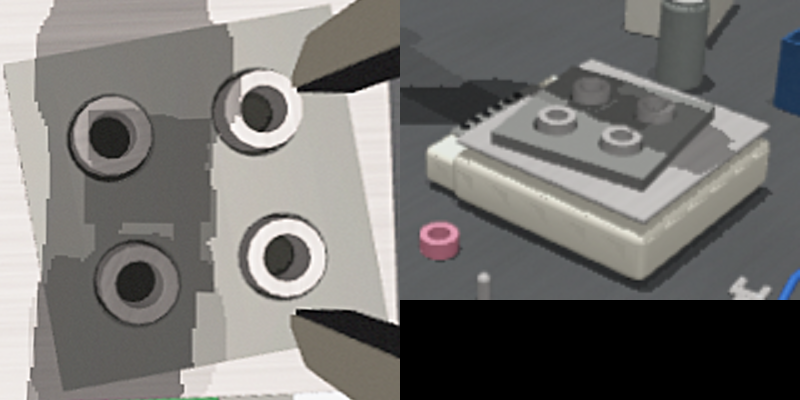

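All four pockets hold a flat collar, at (110,137), (258,110), (137,282) and (284,255). Each is within 3 mm of its pocket centre, the post is bare and the gripper is clear.

```bash
python3 -c "
from bench import arm
print(arm.hand_in())"
```

```text
the job is handed in; nothing more can be done
None
```

The job is handed in at about 23 s of the 72 s limit: the last wrist picture shows all three loose collars lying flat in their pockets, each within 3 mm of centre, and collar_tray still centred in pocket 0; the hand-in returned no verdict.

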